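# Lock a snack jar in its stand and twist off its cap

### The job

The blue snack jar spins loose in its walnut ring stand: slide the flat locking blade fully home into the stand's slit, until its handle meets the ring, let go of it, and so brace the jar. Then grip the tight brass cap, twist it counter-clockwise (seen from above) only until its lugs come free, about a quarter turn, and lift it straight up. Finish still holding the cap level, its underside about 2 cm above the jar's mouth, with the jar and blade left in the stand and the other kitchen things undisturbed.

Things in the scene. Friction and masses are not known exactly. Their poses are not given: they have to be found in the camera images.
- stand: Dark walnut ring fixed to the counter, inner radius 42.5 mm, outer 64, 24 high. Origin on the counter at its centre, z up. An 8 mm wide slit, open above and down to the counter, runs radially through the wall on its -x side, centred on its x axis, its mouth flared to 14 mm over the outer 6 mm; outer face there flat, at x = -64 mm. The slit faces roughly towards the robot.
- slit_home (a point): In the slit on the stand's x axis, at x = -33 mm, 12 mm above the counter, axes as the stand's: the blade tip belongs here when the blade is home.
- blade: Loose locking blade, about 140 g, standing on the counter. Black handle 60 long (x), 18 wide (y), 34 high; from its front face (shoulder) a flat steel plate 31 long, 4 thick (y), 20 high juts out along +x, lower edge 2 mm up. Origin: under the shoulder, at the underside; handle from x = -60 to 0 mm. Grip it across the 18 mm width, from above.
- blade_tip (a point): Middle of the plate's free end, 31 mm ahead of the blade's origin, 12 mm up; axes as the blade's. Home: blade x along the stand's +x, blade origin at the stand's x = -64 mm, y = 0, on the counter; the shoulder then touches the ring and the plate's end sits between two lobes of the jar's foot.
- jar: Blue ceramic jar, about 450 g, loose on the counter inside the ring (1.5 mm play). Origin: centre of its underside, z up. Eight-lobed foot 24 mm high, radius 41, with gaps about 8 mm wide between lobes, one facing the slit; body radius 26 up to 50 mm, then a neck of radius 21. Unbraced it turns with the cap; with the blade home it turns at most about 0.2 rad.
- jar_mouth (a point): Centre of the jar's mouth (top of its sprung white seal when free), 78 mm above the jar's underside.
- cap: Tight brass cap, 60 g, radius 29 mm, 24 high, black dash on top. Origin: centre of its underside (open rim), z up; seated 56 mm above the counter. Two inner lugs sit under flanges of the neck, pressed by a sprung seal (10 N); turning takes 0.2 to 0.5 N m. Yaw relative to the jar starts at 0 to 0.15 rad; clockwise it is stopped.
- cap_mark (a point): Point on the cap at its own +x (outer end of the dash), 29 mm from the axis, 20 mm above its underside. Turned counter-clockwise from above (+z) to 0.95 to 2.1 rad relative to the jar the cap is free: the seal lifts it about 2 mm and it lifts straight off. Past about 2.3 rad the lugs meet stops.
- spill_cup: Bystander: orange spill-proof cup with white lid, 70 mm wide, 106 mm high; origin at the centre of its underside. Leave alone.
- dish: Bystander: white ceramic dish, 110 mm wide, 30 mm high; origin at the centre of its underside. Leave alone.
- measure: Bystander: aluminium measuring cup, 66 mm wide, 45 mm high, with a handle to its +x reaching 101 mm from its centre; origin at the centre of its underside. Leave alone.
- spoon: Bystander: wooden spoon lying on the counter. Leave alone.
Mind the look-alikes: they are no part of the job. What is shaped like the jar but red is not meant.

How it is judged:
On the way, in this order (a step that is already met when the one before it is completed fails the run):
1. the blade is home in the slit (within 5 mm of full depth) and let go, the cap still tight (x of blade_tip in the frame of slit_home between -0.005 and 0.006 m and y of blade_tip in the frame of slit_home between -0.006 and 0.006 m and z of blade_tip in the frame of slit_home below 0.008 m and angle between the x axis of blade and the x axis of stand, either way round below 0.25 rad and contact force between the fingers and blade below 0.1 N and x of cap_mark in the frame of jar above 0.019 m and z of cap in the frame of jar below 0.0605 m), for 0.2 s.
2. with the blade home, the cap is twisted counter-clockwise on the jar until its lugs are free (about 52 to 130 degrees), not yet lifted off (x of blade_tip in the frame of slit_home between -0.005 and 0.006 m and y of blade_tip in the frame of slit_home between -0.006 and 0.006 m and z of blade_tip in the frame of slit_home below 0.008 m and angle between the x axis of blade and the x axis of stand, either way round below 0.25 rad and x of cap_mark in the frame of jar between -0.0195 and 0.0178 m and y of cap_mark in the frame of jar above 0 m and z of cap in the frame of jar below 0.068 m), for 0.1 s.
At the end, for the whole second after the job is handed in: The fingers hold the cap still and level (within 0.2 rad), its underside 5 to 45 mm above the jar's mouth and within 18 mm of its axis, touching neither jar nor stand; the jar stands upright in the stand; the blade is released and home in the slit (tip within 5 mm in depth, 6 mm sideways) (x of blade_tip in the frame of slit_home between -0.005 and 0.006 m and y of blade_tip in the frame of slit_home between -0.006 and 0.006 m and z of blade_tip in the frame of slit_home below 0.008 m and angle between the x axis of blade and the x axis of stand, either way round below 0.25 rad and z of cap in the frame of jar_mouth between 0.005 and 0.045 m and horizontal distance between cap and jar_mouth below 0.018 m and angle between cap's own z axis and vertical below 0.2 rad and linear speed of cap below 0.03 m/s and contact force between the fingers and cap above 1 N and contact force between cap and jar below 0.1 N and contact force between cap and stand below 0.1 N and contact force between the fingers and blade below 0.1 N and angle between jar's own z axis and vertical below 0.08 rad and z of jar in the frame of stand below 0.005 m and linear speed of jar below 0.02 m/s); the arm keeps its last pose, push and grip.
It fails at once if the jar spins in the stand (over 0.35 rad) (angle between the x axis of jar and the x axis of stand, either way round above 0.35 rad).
It fails at once if the jar is lifted over 10 mm or tipped (z of jar in the frame of stand above 0.01 m or angle between jar's own z axis and vertical above 0.2 rad).
It fails at once if the cap is twisted on past 135 degrees, into the next stops, while still on the jar (x of cap_mark in the frame of jar below -0.0215 m and z of cap in the frame of jar below 0.068 m).
It fails at once if the cup, dish, measuring cup or spoon is shifted over 30 mm or knocked over (distance of any of spill_cup, dish, measure, spoon from where it was at the start of the episode above 0.03 m or angle between any of spill_cup, dish, measure's own z axis and vertical above 0.5 rad).
It also fails if it takes over 54 s, if anything falls off the work surface, if the arm or the gripper's body presses on something with over 40 N, if the wrist force passes 120 N, or if a joint passes its speed limit or range.

### The arm

A 7-joint arm with a two-finger parallel gripper is mounted at the origin on the work surface. World frame = base frame: x ahead of the robot, y to its left, z up, the work surface at z = 0. Lengths are in m, angles in rad, forces in N, time in s.
With the tool pointing down it reaches from about 0.425 to 0.925 m from the base axis. Payload 6.8 kg.
Tool frame: the origin (TCP) lies on the front face of the gripper's body, between the roots of the fingers; the fingertips stand 73 mm ahead of it and the grasp point (between the pads) lies 54 mm ahead of it; z points along the fingers, y is the line along which they close (so a half turn about z gives the same grasp; the last joint's range is limited). The gripper opens to 85 mm and grips with 20 to 120 N. Pads are 22 mm wide; open, the fingers measure 114 mm over their backs; the gripper's body (76 mm by 85 mm) begins 54 mm behind the grasp point. The pads swing forward as they close: fully open they stand 13 mm farther back than shut.
Start: joints at [-0.108, 0.477, 0.022, 1.555, -0.011, 1.109, -0.083], TCP at [0.675, 0, 0.304] pointing down, gripper open.
Joint ranges: [-2.96, 2.96], [-0.34, 2.1], [-1.41, 1.46], [0.24, 2.44], [-1.37, 4.51], [0.17, 1.92], [-2.96, 2.96]. Speed limits (rad/s): [2.39, 2.39, 3.14, 3.14, 3.14, 3.14, 3.14].

### API

Orientations are given as a unit quaternion [w, x, y, z].
In Python, from station import bot, optics gives the robot as it stands.
- The arm moves only by the tool drive_tool, never from a script. Its argument "deltas" is a list of rows, each an object with "gripper": the closure in counts, from 0 (fully open) to 255 (shut); "offset": the shift along the tool's x, y, z in units of 1000 mm (1.0 is 1000 mm), a list of three; "angular": the turn, a rotation vector about the tool's x, y, z in units of 45 degrees (1.0 is 45 degrees), a list of three. In form: [{"gripper": gripper, "offset": [dx, dy, dz], "angular": [rx, ry, rz]}, ...]. A call has 1 to 5 rows; each row is the pose to reach, as a shift and turn from the pose commanded when the call began, along the tool's axes at that moment; what a row does not reach only later rows make up. A row lasts 1/10 s, in which the tool goes at most 50 mm and 8.59 degrees, less where a joint would pass 70% of its speed; a pose out of reach is approached as far as the arm can. A call with a number of a shift or a turn outside -1 to 1 is refused whole. A call with a gripper value outside its range is refused whole. The fingers move at their own pace and stop on an object; "grip_force" is the grip in N (left out, the last holds). Time passes only in rows, so rows that repeat a pose let the fingers close. It gives the time, the measured TCP pose, the force, the opening and the grip force at its end, in the units of the state.
- bot.get_obs(): the state, without advancing time (a new reading comes with each control period).
- optics.read_camera(name): name is "scene" or "side" or "wrist"; returns the picture (384x512x3 uint8, blue, green, red); there is no depth.
- optics.camera_model(name): a dict with "fx", "fy", "cx", "cy" (pixels), "cam_to_world" (4x4, takes a point from camera to world coordinates). Camera axes: x right, y up, looking along -z (the intrinsics and any distortion apply to the point x, -y, -z); pixel columns grow to the right and rows downward; lengths in m; the calibration is good to about 2 mm. The wrist camera is an equidistant fisheye: a pixel r from the principal point sees the ray r / f radians off the axis. A picture is of the moment at which its call begins: read the wrist's pose just before it. camera_model takes no time and is no camera call; for the wrist camera it gives the pose at the moment of the call.
- bot.hand_in(): hands the job in; it is judged then, once.
The state is a dict: "t": time; "q": joint angles; "joint_vel": joint speeds; "joint_torque": joint torques, N m; "eef_pos": TCP position; "tool_rot": TCP orientation; "contact_force": force on the tool from outside, world axes, zero at the start; "torque": the same for the moment, N m; "gripper_width": opening from 0.0 (shut) to 1.0 (fully open); "grasp_force": force on a finger pad.
Only numpy, scipy, OpenCV 4.12 (cv2) and the standard library are available. Lean on these libraries where they do the work, as an engineer would, in place of code of your own. Each camera call takes 0.05 s, during which the arm holds its last target. There are 200 camera calls.

## Working session

There is one attempt and no reset: what is moved stays moved. The work goes in short steps, Python scripts to look and compute and a tool call to move; the robot and the scene stay as the last step left them, time stands still between calls to the robot, and variables do not carry over. Pictures are saved under pics/ and viewed, at most 10 in all, crops included, and the job is handed in when it is done.

Besides the shell and the picture viewer there is one more tool, called after "Call:" by a JSON object that holds its "api" and its "payload". drive_tool: Moves the arm, as the interface text tells. Its arguments: {"type":"object","properties":{"deltas":{"type":"array"},"grip_force":{"type":"number"}},"required":["deltas"]}

```bash
mkdir -p pics; python3 - <<'E'
from station import bot, optics
import cv2, numpy as np
o=bot.get_obs(); print({k:np.round(v,3) for k,v in o.items()})
for n in ("scene","side","wrist"):
    m=optics.camera_model(n); print(n,{k:np.round(v,3).tolist() for k,v in m.items()})
    cv2.imwrite(f"pics/{n}0.png",optics.read_camera(n))
a=[cv2.imread(f"pics/{n}0.png") for n in("scene","wrist","side")]
E
```

```text
{'t': np.float64(0.0), 'q': array([-0.108,  0.478,  0.022,  1.556, -0.011,  1.109, -0.083]), 'joint_vel': array([ 0.   , -0.002,  0.001,  0.   , -0.001,  0.   ,  0.001]), 'joint_torque': array([-1.0000e-03, -5.9644e+01,  1.6080e+00, -2.8119e+01,  1.2000e-02,
        9.0000e-03,  0.0000e+00]), 'eef_pos': array([0.675, 0.   , 0.303]), 'tool_rot': array([-0.001,  0.707,  0.707, -0.001]), 'contact_force': array([ 0.214, -0.128, -0.01 ]), 'torque': array([-0.018, -0.01 ,  0.008]), 'grasp_force': np.float64(0.0), 'gripper_width': np.float64(1.005)}
scene {'fx': 478.334, 'fy': 478.334, 'cx': 259.695, 'cy': 188.663, 'cam_to_world': [[-0.523, -0.611, 0.594, 1.36], [0.852, -0.378, 0.361, 0.473], [0.004, 0.695, 0.719, 0.983], [0.0, 0.0, 0.0, 1.0]]}
side {'fx': 392.057, 'fy': 392.057, 'cx': 253.06, 'cy': 188.452, 'cam_to_world': [[0.998, 0.032, -0.063, 0.561], [-0.07, 0.585, -0.808, -0.785], [0.011, 0.811, 0.585, 0.684], [0.0, 0.0, 0.0, 1.0]]}
wrist {'fx': 297.319, 'fy': 297.319, 'cx': 254.093, 'cy': 190.525, 'cam_to_world': [[1.0, -0.0, 0.001, 0.674], [-0.0, 0.963, 0.269, 0.067], [-0.001, -0.269, 0.963, 0.373], [0.0, 0.0, 0.0, 1.0]]}
```

View pics/scene0.png

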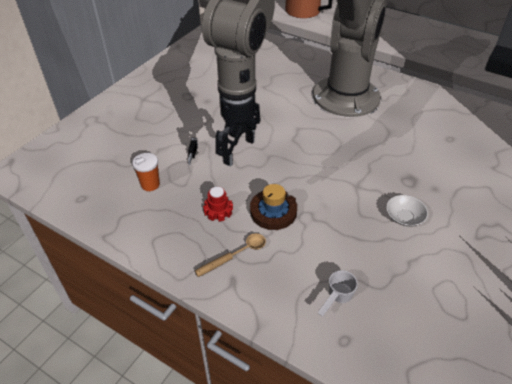

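View pics/wrist0.png

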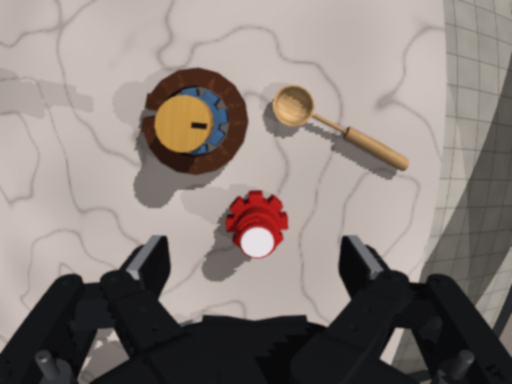

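View side.

The scene view shows the jar and brass cap in the ring at about (273,205). The red look-alike is at (217,203), the cup at (148,172), and a dark object, maybe the blade, at (192,148). In the wrist view the cap is at (183,124) with the dash to its right, and the slit isn't clearly visible yet.

View pics/side0.png

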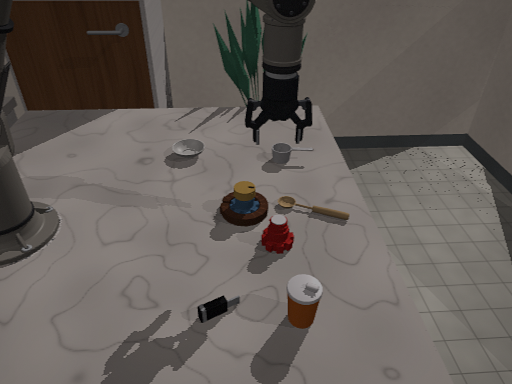

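```bash
cat > h.py <<'E'
import numpy as np, cv2
from station import bot, optics
def ray(n,u,v,m=None):
    m=m or optics.camera_model(n); T=np.array(m["cam_to_world"])
    x,y=(u-m["cx"])/m["fx"],(v-m["cy"])/m["fy"]
    if n=="wrist":
        r=np.hypot(x,y)+1e-12; d=np.array([x/r*np.sin(r),-y/r*np.sin(r),-np.cos(r)])
    else: d=np.array([x,-y,-1.])
    return T[:3,3],T[:3,:3]@d
def on(n,u,v,z,m=None):
    o,d=ray(n,u,v,m); return o+d*(z-o[2])/d[2]
def pix(n,p,m=None):
    m=m or optics.camera_model(n); T=np.array(m["cam_to_world"])
    c=T[:3,:3].T@(np.array(p)-T[:3,3]); x,y,z=c[0],-c[1],-c[2]
    if n=="wrist":
        s=np.hypot(x,y); t=np.arctan2(s,z); x,y=x/s*t,y/s*t
    else: x,y=x/z,y/z
    return np.array([m["cx"]+m["fx"]*x,m["cy"]+m["fy"]*y])
E
python3 - <<'E'
from h import *
for a in [("wrist",183,124,.08),("wrist",207,126,.08),("wrist",200,108,.03),("scene",273,188,.08),("scene",274,211,.0),("scene",192,148,.034),("scene",217,190,.07),("scene",148,188,0),("wrist",196,120,.024)]: print(a,on(*a).round(3))
E
```

```text
('wrist', 183, 124, 0.08) [0.603 0.054 0.08 ]
('wrist', 207, 126, 0.08) [0.627 0.052 0.08 ]
('wrist', 200, 108, 0.03) [0.611 0.07  0.03 ]
('scene', 273, 188, 0.08) [0.592 0.047 0.08 ]
('scene', 274, 211, 0.0) [0.598 0.056 0.   ]
('scene', 192, 148, 0.034) [ 0.536 -0.267  0.034]
('scene', 217, 190, 0.07) [ 0.668 -0.08   0.07 ]
('scene', 148, 188, 0) [ 0.712 -0.295 -0.   ]
('wrist', 196, 120, 0.024) [0.605 0.056 0.024]
```

The side view shows the blade at (213,308), plate pointing right and slightly up to (238,299), roughly along +x. The cup is nearby at (303,302). I'll move above the blade while turning the tool about 90°.

Call:
{"api": "drive_tool", "payload": {"deltas": [{"gripper": 0,"offset": [-0.04,-0.02,0],"angular": [0,0,0.19]},{"gripper": 0,"offset": [-0.085,-0.044,0],"angular": [0,0,0.38]},{"gripper": 0,"offset": [-0.13,-0.067,0],"angular": [0,0,0.57]},{"gripper": 0,"offset": [-0.175,-0.09,0],"angular": [0,0,0.76]},{"gripper": 0,"offset": [-0.217,-0.113,0],"angular": [0,0,0.95]}]}}

```text
t: 0.65
eef_pos: [0.5608, -0.2186, 0.3038]
tool_rot: [-0.0, 0.917, 0.398, 0.0]
contact_force: [1.4, -1.1, -0.5]
gripper_width: 1.0
grasp_force: 0.0
```

```bash
python3 - <<'E'
from h import *
o=bot.get_obs(); print({k:np.round(o[k],3) for k in("t","q","eef_pos","tool_rot")})
w=optics.camera_model("wrist"); cv2.imwrite("pics/w1.png",optics.read_camera("wrist")); np.save("w1.npy",w,allow_pickle=True)
E
```

```text
{'t': np.float64(0.65), 'q': array([ 0.084,  0.361,  0.238,  1.75 , -0.097,  1.042, -0.396]), 'eef_pos': array([ 0.561, -0.219,  0.304]), 'tool_rot': array([-0.   ,  0.917,  0.398,  0.   ])}
```

View pics/w1.png

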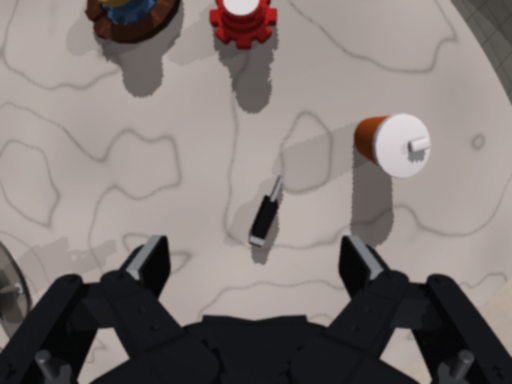

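The blade lies at (265,220) in the wrist view, plate tip at (280,178), and the ring is at top-left (135,15). Next I'll measure the blade's pose from edge pixels.

```bash
python3 - <<'E'
from h import *
im=cv2.imread("pics/w1.png"); w=np.load("w1.npy",allow_pickle=True).item()
g=im.max(2); m=np.zeros_like(g); m[185:255,235:295]=1
mk=((g<60)&(m>0)).astype(np.uint8)
n,l,s,c=cv2.connectedComponentsWithStats(mk); i=1+s[1:,4].argmax(); print(s[i],c[i])
pts=np.argwhere(l==i)[:,::-1]
P=np.array([on("wrist",*p,.034,w)[:2] for p in pts]); r=cv2.minAreaRect(P.astype(np.float32)*1000); print(r, cv2.boxPoints(r).round(1).tolist())
a,b=on("wrist",257,240,.034,w),on("wrist",280,178,.022,w); print(a,b,np.arctan2(*(b-a)[1::-1]))
cv2.imwrite("pics/w1c.png",cv2.resize(im[165:260,220:310],None,fx=6,fy=6,interpolation=cv2.INTER_CUBIC))
E
```

```text
[251 196  27  43 648] [264.11265432 217.79320988]
((527.47802734375, -272.5841979980469), (53.8724479675293, 20.362512588500977), 25.813535690307617) [[498.79998779296875, -275.1000061035156], [507.70001220703125, -293.5], [556.2000122070312, -270.0], [547.2999877929688, -251.6999969482422]]
[ 0.50048293 -0.28843666  0.034     ] [ 0.57352836 -0.25124709  0.022     ] 0.4709244236925484
```

View pics/w1c.png

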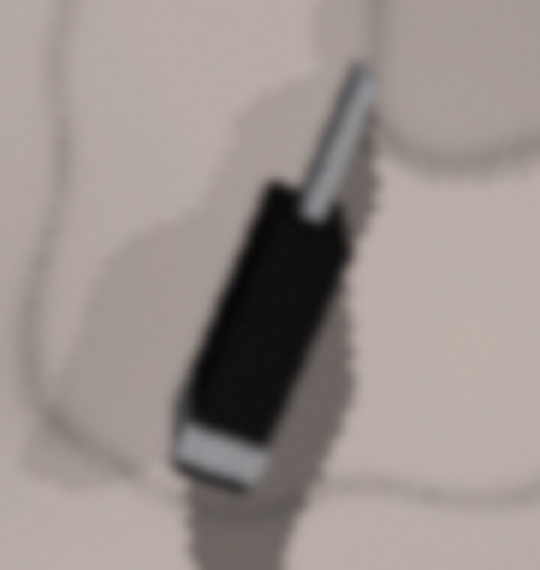

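The crop shows handle, silver rear band and plate clearly: plate base (272.7,200.5) and tip (281,176.3) in image pixels.

```bash
python3 - <<'E'
from h import *
w=np.load("w1.npy",allow_pickle=True).item()
f=lambda x,y,z:on("wrist",220+x/6,165+y/6,z,w)
tip,base=f(366,68,.022),f(316,213,.022)
fr=(f(270,185,.034)+f(345,232,.034))/2; re=(f(180,455,.034)+f(260,487,.034))/2
print(tip,base,fr,re); ang=lambda a,b:np.degrees(np.arctan2(*(b-a)[1::-1]))
print(ang(base,tip),ang(re,fr),ang(re,tip),np.linalg.norm((fr-re)[:2]),np.linalg.norm((tip-fr)[:2]))
print("handle mid",(fr+re)/2)
E
```

```text
[ 0.575816   -0.25052952  0.022     ] [ 0.5477108  -0.26641105  0.022     ] [ 0.54912136 -0.2612928   0.034     ] [ 0.49683946 -0.2917892   0.034     ]
29.469676049034113 30.255308904306055 27.58389384549771 0.06052624920254773 0.028782846109252323
handle mid [ 0.52298041 -0.276541    0.034     ]
```

Call:
{"api": "drive_tool", "payload": {"deltas": [{"gripper": 0,"offset": [-0.02,0.003,0.035],"angular": [0,0,0.14]},{"gripper": 0,"offset": [-0.045,0.007,0.075],"angular": [0,0,0.28]},{"gripper": 0,"offset": [-0.071,0.0107,0.115],"angular": [0,0,0.41]},{"gripper": 0,"offset": [-0.071,0.0107,0.144],"angular": [0,0,0.41]},{"gripper": 0,"offset": [-0.071,0.0107,0.144],"angular": [0,0,0.41]}]}}

```text
t: 1.2
eef_pos: [0.5189, -0.2756, 0.1559]
tool_rot: [-0.002, 0.969, 0.248, -0.003]
contact_force: [0.4, 0.3, 0.1]
gripper_width: 1.0
grasp_force: 0.0
```

```bash
python3 - <<'E'
from h import *
o=bot.get_obs(); print({k:np.round(o[k],4) for k in("t","q","eef_pos","tool_rot")})
w=optics.camera_model("wrist"); im=optics.read_camera("wrist"); cv2.imwrite("pics/w2.png",im); np.save("w2.npy",w,allow_pickle=True)
R=np.array(o["tool_rot"]); x=np.array([R[1]**2-R[2]**2,2*R[1]*R[2]]); p=np.array(o["eef_pos"])[:2]
print("tool x deg",np.degrees(np.arctan2(x[1],x[0])))
E
```

```text
{'t': np.float64(1.2), 'q': array([ 0.1727,  0.529 ,  0.2753,  1.8991, -0.2022,  0.7486, -0.5066]), 'eef_pos': array([ 0.5189, -0.2756,  0.1559]), 'tool_rot': array([-0.0023,  0.9686,  0.2484, -0.0034])}
tool x deg 28.76712280569669
```

View pics/w2.png

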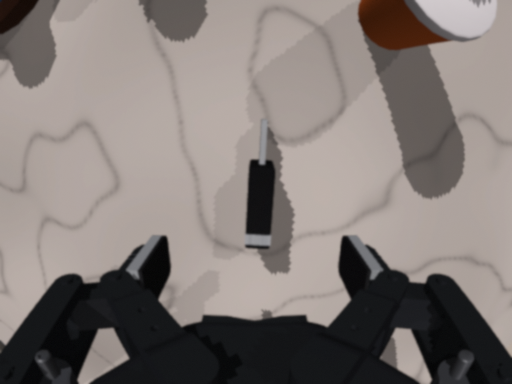

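The blade is nearly aligned with the tool: handle top from (260,160) to (258,247), tip at (263.5,121). Checking the offset.

```bash
python3 - <<'E'
from h import *
w=np.load("w2.npy",allow_pickle=True).item()
f=lambda x,y,z:on("wrist",x,y,z,w)[:2]
p=np.array([.5189,-.2756]); a=np.radians(28.77); X=np.array([np.cos(a),np.sin(a)]); Y=np.array([X[1],-X[0]])
for n,q in dict(tip=f(263.5,121,.022),base=f(262,162,.022),fr=f(261,160,.034),re=f(258,247,.034)).items(): print(n,q,(q-p)@X,(q-p)@Y)
E
```

```text
tip [ 0.57319873 -0.25245124] 0.058737411965433826 0.005842443245853629
base [ 0.54777424 -0.26538507] 0.030226359578692765 0.004943035778802604
fr [ 0.55042821 -0.26288916] 0.03375399357977894 0.004032567343088648
re [ 0.49445286 -0.29165906] -0.029158498622581793 0.0023104276590827817
```

Call:
{"api": "drive_tool", "payload": {"deltas": [{"gripper": 0,"offset": [0,0.0035,0.03],"angular": [0,0,0.05]},{"gripper": 0,"offset": [0,0.0035,0.06],"angular": [0,0,0.05]},{"gripper": 0,"offset": [0,0.0035,0.077],"angular": [0,0,0.05]},{"gripper": 60,"offset": [0,0.0035,0.077],"angular": [0,0,0.05]},{"gripper": 200,"offset": [0,0.0035,0.077],"angular": [0,0,0.05]}], "grip_force": 40}}

```text
t: 1.75
eef_pos: [0.5249, -0.2794, 0.0846]
tool_rot: [0.001, 0.973, 0.23, 0.001]
contact_force: [0.2, -1.0, 0.7]
gripper_width: 0.693
grasp_force: 0.0
```

Call:
{"api": "drive_tool", "payload": {"deltas": [{"gripper": 255,"offset": [0,0,0],"angular": [0,0,0]},{"gripper": 255,"offset": [0,0,0],"angular": [0,0,0]},{"gripper": 255,"offset": [0,0,0],"angular": [0,0,0]},{"gripper": 255,"offset": [0,0,0],"angular": [0,0,0]}]}}

```text
t: 2.15
eef_pos: [0.5242, -0.2797, 0.0843]
tool_rot: [0.0, 0.973, 0.23, 0.001]
contact_force: [-0.3, 0.8, 7.1]
gripper_width: 0.2
grasp_force: 40.7
```

Call:
{"api": "drive_tool", "payload": {"deltas": [{"gripper": 255,"offset": [0,0,-0.03],"angular": [0,0,0]},{"gripper": 255,"offset": [0.006,-0.02,-0.07],"angular": [0,0,0.1]},{"gripper": 255,"offset": [0.018,-0.06,-0.08],"angular": [0,0,0.25]},{"gripper": 255,"offset": [0.03,-0.1,-0.08],"angular": [0,0,0.42]},{"gripper": 255,"offset": [0.043,-0.14,-0.08],"angular": [0,0,0.59]}]}}

```text
t: 2.65
eef_pos: [0.499, -0.1338, 0.1637]
tool_rot: [-0.0, 1.0, -0.003, 0.001]
contact_force: [0.3, 0.2, -1.3]
gripper_width: 0.206
grasp_force: 39.4
```

```bash
python3 - <<'E'
from h import *
o=bot.get_obs(); print({k:np.round(o[k],4) for k in("t","q","eef_pos","tool_rot","gripper_width","contact_force")})
E
```

```text
{'t': np.float64(2.65), 'q': array([-0.1952,  0.4342,  0.4196,  2.0743, -0.2757,  0.684 , -1.1723]), 'eef_pos': array([ 0.499 , -0.1338,  0.1637]), 'tool_rot': array([-2.0e-04,  1.0e+00, -3.2e-03,  8.0e-04]), 'gripper_width': np.float64(0.2057), 'contact_force': array([ 0.2634,  0.2467, -1.3237])}
```

Call:
{"api": "drive_tool", "payload": {"deltas": [{"gripper": 255,"offset": [-0.006,-0.04,0],"angular": [0,0,0]},{"gripper": 255,"offset": [-0.012,-0.085,0],"angular": [0,0,0]},{"gripper": 255,"offset": [-0.018,-0.13,0],"angular": [0,0,0]},{"gripper": 255,"offset": [-0.024,-0.17,0],"angular": [0,0,0]},{"gripper": 255,"offset": [-0.029,-0.189,0],"angular": [0,0,0]}]}}

```text
t: 3.15
eef_pos: [0.4697, 0.0581, 0.1631]
tool_rot: [-0.001, 1.0, 0.002, 0.0]
contact_force: [-0.3, 0.0, -0.6]
gripper_width: 0.2
grasp_force: 39.5
```

```bash
python3 - <<'E'
from h import *
o=bot.get_obs(); print({k:np.round(o[k],4) for k in("t","q","eef_pos","tool_rot")})
w=optics.camera_model("wrist"); im=optics.read_camera("wrist"); cv2.imwrite("pics/w3.png",im); np.save("w3.npy",w,allow_pickle=True)
E
```

```text
{'t': np.float64(3.15), 'q': array([-0.5903,  0.3722,  0.4053,  2.1703, -0.2448,  0.6408, -1.5783]), 'eef_pos': array([0.4697, 0.0581, 0.1631]), 'tool_rot': array([-8.0e-04,  1.0e+00,  2.4e-03,  1.0e-04])}
```

View pics/w3.png

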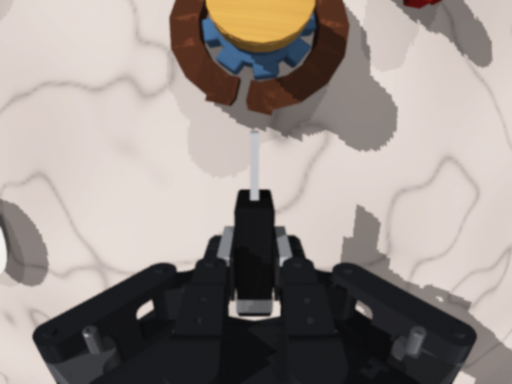

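Plate runs from (255,198) to (255,130), in line with the tool. The slit is visible in the ring at about (243,95), rotated slightly. I'll zoom in on it.

```bash
python3 - <<'E'
import cv2
im=cv2.imread("pics/w3.png"); cv2.imwrite("pics/w3c.png",cv2.resize(im[50:150,190:320],None,fx=6,fy=6,interpolation=cv2.INTER_CUBIC))
E
```

```text
(no output)
```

View pics/w3c.png

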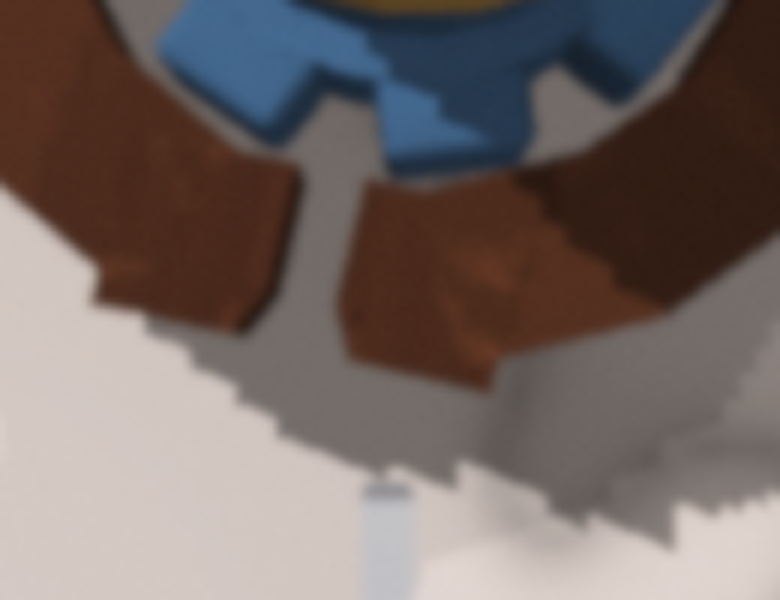

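Crop shows the slit's upper edges: left (295,168)→(272,268), right (367,180)→(338,308), mouth corners (236,329) and (350,358), flat face ends (95,305) and (492,390).

```bash
python3 - <<'E'
from h import *
w=np.load("w3.npy",allow_pickle=True).item()
f=lambda x,y,z=.024:on("wrist",190+x/6,50+y/6,z,w)[:2]
L1,L2,R1,R2,ML,MR,FL,FR=[f(*p) for p in[(295,168),(272,268),(367,180),(338,308),(236,329),(350,358),(95,305),(492,390)]]
ang=lambda a,b:np.degrees(np.arctan2(*(b-a)[::-1]))
print("widths",np.linalg.norm(R1-L1),np.linalg.norm(R2-L2),np.linalg.norm(MR-ML),np.linalg.norm(FL-FR))
print("dir L,R,face",ang(L2,L1),ang(R2,R1),ang(FR,FL)-90)
mm=(ML+MR)/2; mf=(FL+FR)/2; mi=(L1+R1)/2; mt=(L2+R2)/2
print("mouth",mm,mf,"mid",mt,"inner",mi,"dir",ang(mm,mi))
# blade
z=.0843-.0  # unknown; blade raised by lift
p=np.array([.4697,.0581]); dz=.1631-.0843
for n,u,v,zz in [("tip",254.8,131.5,.022+dz),("base",254.8,198,.022+dz),("fr",254.5,190,.034+dz)]: q=on("wrist",u,v,zz,w)[:2]; print(n,q,q-p)
# ring circle centre
im=cv2.imread("pics/side0.png"); 
# fitted from wrist0 ring mask
im=cv2.imread("pics/wrist0.png"); h=cv2.cvtColor(im,cv2.COLOR_BGR2HSV)
mk=((h[...,0]<12)&(h[...,1]>110)&(h[...,2]<110)).astype(np.uint8); mk[:60]=0;mk[180:]=0;mk[:,:140]=0;mk[:,255:]=0
print("ringpix",mk.sum(),cv2.boundingRect(mk))
w0=dict(w)
E
```

```text
widths 0.008437002399058594 0.009001567585756485 0.01369322303970422 0.04743164254058986
dir L,R,face -12.563413736450075 -12.293564182723179 -12.470199895247092
mouth [0.53889195 0.06861945] [0.53865878 0.06864129] mid [0.54539578 0.06723046] inner [0.5588435  0.06427083] dir -12.295838902117408
tip [0.52739017 0.05749922] [ 0.05769017 -0.00060078]
base [0.49656914 0.057335  ] [ 0.02686914 -0.000765  ]
fr [0.50375506 0.05750765] [ 0.03405506 -0.00059235]
ringpix 4164 (142, 69, 105, 105)
```

Call:
{"api": "drive_tool", "payload": {"deltas": [{"gripper": 255,"offset": [-0.003,-0.01,0.0],"angular": [0,0,0.1]},{"gripper": 255,"offset": [-0.003,-0.027,0.02],"angular": [0,0,0.2]},{"gripper": 255,"offset": [-0.003,-0.027,0.045],"angular": [0,0,0.282]},{"gripper": 255,"offset": [-0.003,-0.027,0.068],"angular": [0,0,0.282]},{"gripper": 255,"offset": [-0.003,-0.027,0.068],"angular": [0,0,0.282]}]}}

```text
t: 3.7
eef_pos: [0.4657, 0.0806, 0.0931]
tool_rot: [0.001, 0.994, -0.11, -0.002]
contact_force: [0.1, -0.1, -0.8]
gripper_width: 0.206
grasp_force: 39.4
```

Call:
{"api": "drive_tool", "payload": {"deltas": [{"gripper": 255,"offset": [0,0,0],"angular": [0,0,0]},{"gripper": 255,"offset": [0,0,0],"angular": [0,0,0]}]}}

```text
t: 3.9
eef_pos: [0.468, 0.0808, 0.096]
tool_rot: [-0.0, 0.994, -0.111, 0.001]
contact_force: [0.4, 0.5, -1.2]
gripper_width: 0.203
grasp_force: 39.4
```

```bash
cat >> h.py <<'E'
def goal(p,yaw):
    "offset (m) and turn (45deg units) from the measured pose to tool-down pose p, tool x at yaw deg"
    from scipy.spatial.transform import Rotation as Ro
    o=bot.get_obs(); q=o["tool_rot"]; R=Ro.from_quat([q[1],q[2],q[3],q[0]])
    G=Ro.from_euler("z",yaw,degrees=True)*Ro.from_euler("x",180,degrees=True)
    print("t",o["t"],"at",np.round(o["eef_pos"],4),"off",R.inv().apply(np.array(p)-o["eef_pos"]).round(4),"turn",((R.inv()*G).as_rotvec()/(np.pi/4)).round(3))
E
python3 - <<'E'
from h import *
goal([.467,.085,.086],-12.4); goal([.512,.0751,.086],-12.4); print(bot.get_obs()["q"].round(3))
w=optics.camera_model("wrist"); im=optics.read_camera("wrist"); np.save("w4.npy",w,allow_pickle=True)
cv2.imwrite("pics/w4.png",im)
cv2.imwrite("pics/w4c.png",cv2.resize(im[0:140,180:330],None,fx=4,fy=4,interpolation=cv2.INTER_CUBIC))
E
```

```text
t 3.9 at [0.468  0.0808 0.096 ] off [-0.0019 -0.0039  0.01  ] turn [-0.001 -0.002 -0.007]
t 3.9 at [0.468  0.0808 0.096 ] off [ 0.0442 -0.0041  0.0101] turn [-0.001 -0.002 -0.007]
[-0.604  0.509  0.372  2.196 -0.382  0.495 -1.729]
```

View pics/w4c.png

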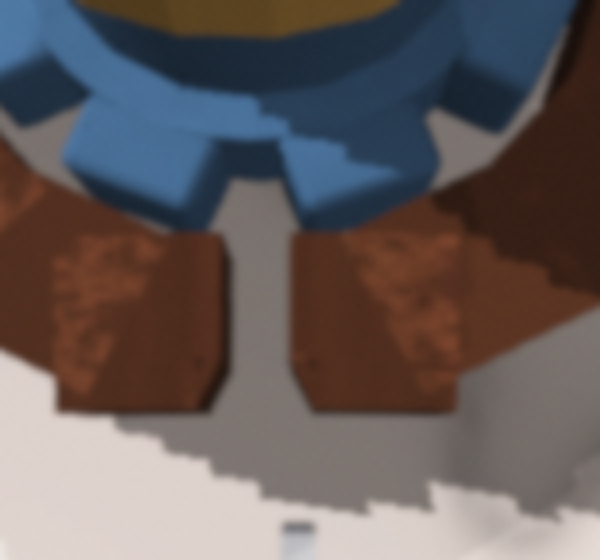

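The slit is centred at about (257,300) in the crop (px 244) and the tip is at (298,525) (px 254.5), with the flat face square to the tool. So I need about 4.5 mm of lateral correction, then lower and insert.

Call:
{"api": "drive_tool", "payload": {"deltas": [{"gripper": 255,"offset": [0,-0.0045,0.005],"angular": [0,0,0]},{"gripper": 255,"offset": [0,-0.0045,0.0105],"angular": [0,0,0]},{"gripper": 255,"offset": [0.01,-0.0045,0.0105],"angular": [0,0,0]},{"gripper": 255,"offset": [0.02,-0.0045,0.0105],"angular": [0,0,0]},{"gripper": 255,"offset": [0.026,-0.0045,0.0105],"angular": [0,0,0]}]}}

```text
t: 4.45
eef_pos: [0.4938, 0.08, 0.0845]
tool_rot: [-0.0, 0.994, -0.11, -0.0]
contact_force: [-0.4, 0.0, -0.9]
gripper_width: 0.201
grasp_force: 39.5
```

Call:
{"api": "drive_tool", "payload": {"deltas": [{"gripper": 255,"offset": [0.005,0,0],"angular": [0,0,0]},{"gripper": 255,"offset": [0.01,0,0],"angular": [0,0,0]},{"gripper": 255,"offset": [0.014,0,0],"angular": [0,0,0]},{"gripper": 255,"offset": [0.014,0,0],"angular": [0,0,0]}]}}

```text
t: 4.85
eef_pos: [0.5077, 0.0765, 0.0843]
tool_rot: [0.0, 0.994, -0.111, 0.0]
contact_force: [-0.0, 0.1, -0.8]
gripper_width: 0.201
grasp_force: 39.6
```

```bash
python3 - <<'E'
from h import *
goal([.512,.0751,.0855],-12.4); print(bot.get_obs()["contact_force"])
w=optics.camera_model("wrist"); im=optics.read_camera("wrist")
cv2.imwrite("pics/w5.png",im)
cv2.imwrite("pics/w5c.png",cv2.resize(im[0:270,150:360],None,fx=2.2,fy=2.2,interpolation=cv2.INTER_CUBIC))
E
```

```text
t 4.85 at [0.5077 0.0765 0.0843] off [ 0.0045  0.0004 -0.0012] turn [ 0.    -0.    -0.007]
[-0.03879798  0.09556679 -0.7810145 ]
```

View pics/w5c.png

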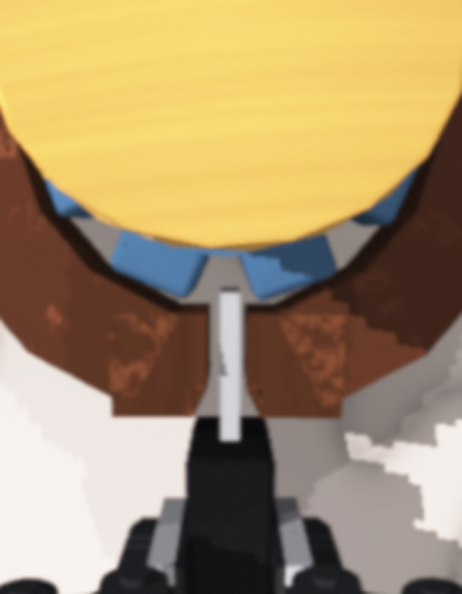

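The plate is in the slit (230,300–440 in the crop), centred between lobes, with a few mm still to go. I'll push gently to contact.

Call:
{"api": "drive_tool", "payload": {"deltas": [{"gripper": 255,"offset": [0.003,0,0],"angular": [0,0,0]},{"gripper": 255,"offset": [0.005,0,0],"angular": [0,0,0]},{"gripper": 255,"offset": [0.006,0,0],"angular": [0,0,0]},{"gripper": 255,"offset": [0.006,0,0],"angular": [0,0,0]}]}}

```text
t: 5.3
eef_pos: [0.5131, 0.0753, 0.0843]
tool_rot: [0.0, 0.994, -0.111, -0.0]
contact_force: [-0.5, -0.3, 1.3]
gripper_width: 0.198
grasp_force: 39.8
```

No contact yet, so I'll push on.

Call:
{"api": "drive_tool", "payload": {"deltas": [{"gripper": 255,"offset": [0.001,0,0],"angular": [0,0,0]},{"gripper": 255,"offset": [0.002,0,0],"angular": [0,0,0]},{"gripper": 255,"offset": [0.003,0,0],"angular": [0,0,0]},{"gripper": 255,"offset": [0.003,0,0],"angular": [0,0,0]}]}}

```text
t: 5.7
eef_pos: [0.5136, 0.0752, 0.0843]
tool_rot: [-0.0, 0.994, -0.11, -0.003]
contact_force: [-10.2, 1.7, 12.9]
gripper_width: 0.202
grasp_force: 41.4
```

Call:
{"api": "drive_tool", "payload": {"deltas": [{"gripper": 150,"offset": [0,0,0],"angular": [0,0,0]},{"gripper": 60,"offset": [0,0,0],"angular": [0,0,0]},{"gripper": 0,"offset": [0,0,0],"angular": [0,0,0]},{"gripper": 0,"offset": [0,0,-0.02],"angular": [0,0,0]},{"gripper": 0,"offset": [0,0,-0.06],"angular": [0,0,0]}]}}

```text
t: 6.2
eef_pos: [0.5148, 0.0742, 0.143]
tool_rot: [0.001, 0.994, -0.111, -0.002]
contact_force: [-0.2, 0.6, 0.0]
gripper_width: 0.998
grasp_force: 0.0
```

Call:
{"api": "drive_tool", "payload": {"deltas": [{"gripper": 0,"offset": [0,0,-0.04],"angular": [0,0,0]},{"gripper": 0,"offset": [0,0,-0.06],"angular": [0,0,0]},{"gripper": 0,"offset": [0,0,-0.06],"angular": [0,0,0]}]}}

```text
t: 6.5
eef_pos: [0.5181, 0.0748, 0.2074]
tool_rot: [-0.001, 0.994, -0.111, 0.003]
contact_force: [0.1, -0.3, -0.6]
gripper_width: 0.997
grasp_force: 0.0
```

```bash
python3 - <<'E'
from h import *
goal([.6013,.0549,.2],-12.4); print(bot.get_obs()["q"].round(3))
w=optics.camera_model("wrist"); im=optics.read_camera("wrist"); np.save("w6.npy",w,allow_pickle=True)
h=cv2.cvtColor(im,cv2.COLOR_BGR2HSV); mk=((h[...,0]>14)&(h[...,0]<32)&(h[...,1]>90)&(h[...,2]>120)).astype(np.uint8)
print(mk.sum(),cv2.boundingRect(mk))
cv2.imwrite("pics/w6.png",im)
E
```

```text
t 6.5 at [0.5181 0.0748 0.2074] off [0.0855 0.0011 0.0078] turn [-0.004 -0.007 -0.007]
[-0.663  0.379  0.496  2.036 -0.254  0.779 -1.808]
5716 (202, 0, 98, 129)
```

View pics/w6.png

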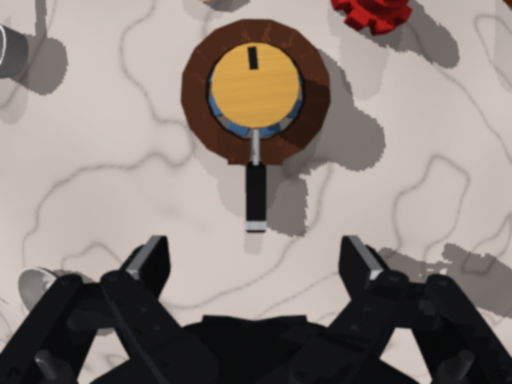

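Blade sits in the slit with its shoulder at the ring (256,164). The cap is at (256,86) with the dash at (253,58). Measuring the cap centre and blade depth.

```bash
python3 - <<'E'
from h import *
im=cv2.imread("pics/w6.png"); w=np.load("w6.npy",allow_pickle=True).item()
h=cv2.cvtColor(im,cv2.COLOR_BGR2HSV); mk=((h[...,0]>14)&(h[...,0]<32)&(h[...,1]>90)&(h[...,2]>120)).astype(np.uint8); mk[:25]=0
cs,_=cv2.findContours(mk,0,2); c=cv2.convexHull(max(cs,key=cv2.contourArea))[:,0]
P=np.array([on("wrist",*p,.08,w)[:2] for p in c])*1000
(cx,cy),r=cv2.minEnclosingCircle(P.astype(np.float32)); print("cap",cx,cy,r)
c0=np.array([cx,cy])/1000
d=on("wrist",253,48,.08,w)[:2]-c0; print("mark yaw deg",np.degrees(np.arctan2(d[1],d[0])))
S=np.array([.6013,.0549]); a=np.radians(-12.4); X=np.array([np.cos(a),np.sin(a)]); Y=np.array([-X[1],X[0]])
for n,u,v,z in[("tip?",256,130,.022),("shoulder",256.5,165,.034),("face",240,163,.024),("rear",255.5,232,.034)]:
    q=on("wrist",u,v,z,w)[:2]-S; print(n,q@X,q@Y)
goal([*c0,.118],-12.4)
E
```

```text
cap 601.1497802734375 55.13670349121094 29.23211669921875
mark yaw deg -9.86056041427645
tip? -0.03433381358718822 -0.0005228209560476814
shoulder -0.06276634069299696 -0.000779881309869346
face -0.06273733156479393 0.01347583109969259
rear -0.12306205419780623 0.000305487936859735
t 6.55 at [0.517  0.0748 0.2056] off [0.0861 0.0008 0.0878] turn [-0.002 -0.004 -0.006]
```

Call:
{"api": "drive_tool", "payload": {"deltas": [{"gripper": 0,"offset": [0.03,0.001,0],"angular": [0,0,0]},{"gripper": 0,"offset": [0.065,0.001,0.01],"angular": [0,0,0]},{"gripper": 0,"offset": [0.086,0.001,0.03],"angular": [0,0,0]},{"gripper": 0,"offset": [0.086,0.001,0.04],"angular": [0,0,0]},{"gripper": 0,"offset": [0.086,0.001,0.04],"angular": [0,0,0]}]}}

```text
t: 7.05
eef_pos: [0.5978, 0.0543, 0.1612]
tool_rot: [0.001, 0.994, -0.111, -0.003]
contact_force: [-0.0, 0.1, -0.1]
gripper_width: 0.995
grasp_force: 0.0
```

```bash
python3 - <<'E'
from h import *
goal([.6011,.0551,.118],-12.4)
E
```

```text
t 7.05 at [0.5978 0.0543 0.1612] off [ 0.0033 -0.0016  0.0432] turn [ 0.003  0.007 -0.007]
```

Call:
{"api": "drive_tool", "payload": {"deltas": [{"gripper": 0,"offset": [0.001,-0.0015,0.015],"angular": [0,0,0]},{"gripper": 0,"offset": [0.001,-0.0015,0.03],"angular": [0,0,0]},{"gripper": 0,"offset": [0.001,-0.0015,0.044],"angular": [0,0,0]},{"gripper": 0,"offset": [0.001,-0.0015,0.044],"angular": [0,0,0]},{"gripper": 0,"offset": [0.001,-0.0015,0.044],"angular": [0,0,0]}]}}

```text
t: 7.55
eef_pos: [0.6007, 0.056, 0.12]
tool_rot: [0.0, 0.994, -0.111, -0.0]
contact_force: [-0.5, 0.2, 0.5]
gripper_width: 0.999
grasp_force: 0.0
```

```bash
python3 - <<'E'
from h import *
goal([.6011,.0551,.118],-12.4)
E
```

```text
t 7.55 at [0.6007 0.056  0.12  ] off [0.0006 0.0008 0.002 ] turn [ 0.     0.001 -0.006]
```

Aligned within 1 mm. Closing on the cap.

Call:
{"api": "drive_tool", "payload": {"deltas": [{"gripper": 40,"offset": [0.0005,0.001,0.002],"angular": [0,0,0]},{"gripper": 255,"offset": [0.0005,0.001,0.002],"angular": [0,0,0]},{"gripper": 255,"offset": [0.0005,0.001,0.002],"angular": [0,0,0]},{"gripper": 255,"offset": [0.0005,0.001,0.002],"angular": [0,0,0]},{"gripper": 255,"offset": [0.0005,0.001,0.002],"angular": [0,0,0]}], "grip_force": 80}}

```text
t: 8.05
eef_pos: [0.6017, 0.055, 0.1193]
tool_rot: [-0.0, 0.994, -0.111, 0.001]
contact_force: [-2.4, 0.9, 6.2]
gripper_width: 0.663
grasp_force: 84.1
```

Call:
{"api": "drive_tool", "payload": {"deltas": [{"gripper": 255,"offset": [0,0,0],"angular": [0,0,-0.1]},{"gripper": 255,"offset": [0,0,0],"angular": [0,0,-0.2]},{"gripper": 255,"offset": [0,0,0],"angular": [0,0,-0.3]},{"gripper": 255,"offset": [0,0,0],"angular": [0,0,-0.4]},{"gripper": 255,"offset": [0,0,0],"angular": [0,0,-0.5]}]}}

```text
t: 8.55
eef_pos: [0.6023, 0.0552, 0.1193]
tool_rot: [-0.0, 0.996, 0.087, 0.001]
contact_force: [1.6, 0.4, 3.7]
gripper_width: 0.663
grasp_force: 84.1
```

```bash
python3 - <<'E'
from h import *
o=bot.get_obs(); goal([.6011,.0551,.118],-12.4); print(o["torque"].round(2),o["q"].round(2))
im=optics.read_camera("wrist"); cv2.imwrite("pics/w7.png",im)
E
```

```text
t 8.55 at [0.6023 0.0552 0.1193] off [-0.0012 -0.0001  0.0013] turn [-0.001 -0.003  0.497]
[ 0.25 -0.07 -0.12] [-0.43  0.61  0.31  1.88 -0.28  0.69 -1.35]
```

View pics/w7.png

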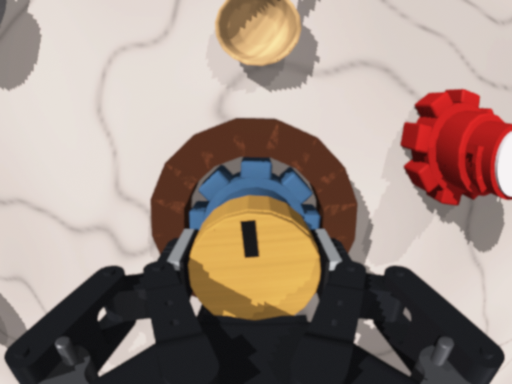

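I've now viewed more pictures than allowed (12 against 10), so I'll check the rest numerically. The image shows the cap dash (250,238) still turning with the gripper. Continuing the twist.

Call:
{"api": "drive_tool", "payload": {"deltas": [{"gripper": 255,"offset": [0,0,0],"angular": [0,0,-0.1]},{"gripper": 255,"offset": [0,0,0],"angular": [0,0,-0.2]},{"gripper": 255,"offset": [0,0,0],"angular": [0,0,-0.3]},{"gripper": 255,"offset": [0,0,0],"angular": [0,0,-0.4]},{"gripper": 255,"offset": [0,0,0],"angular": [0,0,-0.5]}]}}

```text
t: 9.1
eef_pos: [0.6025, 0.0553, 0.1197]
tool_rot: [0.0, 0.96, 0.279, 0.002]
contact_force: [-0.8, 1.6, 7.1]
gripper_width: 0.664
grasp_force: 84.7
```

Call:
{"api": "drive_tool", "payload": {"deltas": [{"gripper": 255,"offset": [0,0,0],"angular": [0,0,-0.1]},{"gripper": 255,"offset": [0,0,0],"angular": [0,0,-0.2]},{"gripper": 255,"offset": [0,0,0],"angular": [0,0,-0.3]},{"gripper": 255,"offset": [0,0,0],"angular": [0,0,-0.4]},{"gripper": 255,"offset": [0,0,0],"angular": [0,0,-0.5]}]}}

```text
t: 9.6
eef_pos: [0.6024, 0.0556, 0.1197]
tool_rot: [0.0, 0.887, 0.461, 0.001]
contact_force: [-1.4, 2.0, 8.7]
gripper_width: 0.659
grasp_force: 84.7
```

Call:
{"api": "drive_tool", "payload": {"deltas": [{"gripper": 255,"offset": [0,0,0],"angular": [0,0,-0.1]},{"gripper": 255,"offset": [0,0,0],"angular": [0,0,-0.2]},{"gripper": 255,"offset": [0,0,0],"angular": [0,0,-0.3]},{"gripper": 255,"offset": [0,0,0],"angular": [0,0,-0.4]},{"gripper": 255,"offset": [0,0,0],"angular": [0,0,-0.4]}]}}

```text
t: 10.1
eef_pos: [0.6023, 0.0555, 0.1197]
tool_rot: [0.0, 0.805, 0.594, 0.001]
contact_force: [-0.3, 1.4, 8.1]
gripper_width: 0.658
grasp_force: 84.8
```

```bash
python3 - <<'E'
from h import *
o=bot.get_obs(); goal([.6011,.0551,.118],-12.4); print(o["torque"].round(2),o["q"].round(2))
w=optics.camera_model("wrist"); im=optics.read_camera("wrist"); cv2.imwrite("pics/w8.png",im)
h=cv2.cvtColor(im,cv2.COLOR_BGR2HSV)
# dash: dark blob enclosed by cap
mk=(im.max(2)<60).astype(np.uint8); n,l,s,c=cv2.connectedComponentsWithStats(mk)
for i in range(1,n):
    if s[i,4]>60: print("dark",s[i],c[i].round(1))
b=((h[...,0]>95)&(h[...,0]<125)&(h[...,1]>80)).astype(np.uint8); print("blue",cv2.boundingRect(b),b.sum())
E
```

```text
t 10.1 at [0.6023 0.0555 0.1197] off [-0.0007 -0.001   0.0017] turn [ 0.    -0.004  1.895]
[0.26 0.22 0.02] [-0.21  0.59  0.02  1.87 -0.02  0.69 -0.48]
dark [216 157  24  12  62] [228.9 161.8]
dark [260 156  25  10  73] [271.5 160. ]
dark [289 180  16   8  70] [296.8 183.9]
dark [182 184  14  37 137] [187.2 204.3]
dark [306 184  17  44 205] [317.2 213.4]
dark [  81  210   81   41 2593] [119.4 231.7]
dark [242 221  16  35 418] [249.4 238.3]
dark [    6   230   498   154 38503] [255.4 331.9]
blue (188, 157, 131, 73) 3956
```

Dash still at (249,238), so there's no slip, and the 86° turn is done with the seal pushing up about 8 N. I'll check the jar's own yaw from the lobe phase.

```bash
python3 - <<'E'
from h import *
w=optics.camera_model("wrist"); 
def phase(f,w):
    h=cv2.cvtColor(cv2.imread(f),cv2.COLOR_BGR2HSV); b=(h[...,0]>95)&(h[...,0]<125)&(h[...,1]>80)
    out=""
    for a in range(0,360,3):
        p=np.array([.6011+.0385*np.cos(np.radians(a)),.0551+.0385*np.sin(np.radians(a)),.024]); u,v=pix("wrist",p,w).round().astype(int)
        out+="#" if 0<=u<512 and 0<=v<384 and b[v,u] else "."
    return out
print(phase("pics/w8.png",w)); print(phase("pics/w4.png",np.load("w4.npy",allow_pickle=True).item()))
E
```

```text
##########....#########.....#########....############..................................................................#
...............................##########...##########....#########...###########.......................................
```

Jar yaw is essentially unchanged, so the cap is at about 1.5 rad relative to it. Lifting straight up 41 mm.

Call:
{"api": "drive_tool", "payload": {"deltas": [{"gripper": 255,"offset": [0,0,-0.003],"angular": [0,0,0]},{"gripper": 255,"offset": [0,0,-0.008],"angular": [0,0,0]},{"gripper": 255,"offset": [0,0,-0.016],"angular": [0,0,0]},{"gripper": 255,"offset": [0,0,-0.025],"angular": [0,0,0]},{"gripper": 255,"offset": [0,0,-0.034],"angular": [0,0,0]}]}}

```text
t: 10.65
eef_pos: [0.6012, 0.0548, 0.1531]
tool_rot: [0.0, 0.805, 0.593, -0.0]
contact_force: [-0.1, -0.5, 0.6]
gripper_width: 0.661
grasp_force: 84.8
```

Call:
{"api": "drive_tool", "payload": {"deltas": [{"gripper": 255,"offset": [0,0,-0.006],"angular": [0,0,0]},{"gripper": 255,"offset": [0,0,-0.007],"angular": [0,0,0]},{"gripper": 255,"offset": [0,0,-0.007],"angular": [0,0,0]},{"gripper": 255,"offset": [0,0,-0.007],"angular": [0,0,0]},{"gripper": 255,"offset": [0,0,-0.007],"angular": [0,0,0]}]}}

```text
t: 11.15
eef_pos: [0.601, 0.0549, 0.159]
tool_rot: [-0.0, 0.805, 0.593, -0.0]
contact_force: [0.4, -0.3, -0.6]
gripper_width: 0.665
grasp_force: 84.8
```

```bash
python3 - <<'E'
from h import *
o=bot.get_obs(); print(o["t"],o["eef_pos"].round(4),o["contact_force"].round(1),o["joint_vel"].round(3),o["gripper_width"],o["grasp_force"])
w=optics.camera_model("wrist"); im=optics.read_camera("wrist"); s=optics.read_camera("side")
mk=(im.max(2)<60).astype(np.uint8); mk[:215]=0; n,l,st,c=cv2.connectedComponentsWithStats(mk); print([(st[i].tolist()) for i in range(1,n) if st[i,4]>200])
h=cv2.cvtColor(im,cv2.COLOR_BGR2HSV); b=(h[...,0]>95)&(h[...,0]<125)&(h[...,1]>80)
print("".join("#" if b[tuple(pix("wrist",[.6011+.0385*np.cos(t),.0551+.0385*np.sin(t),.024],w).round().astype(int)[::-1].clip(0,[383,511]))] else "." for t in np.radians(range(0,360,3))))
def cen(im,lo,hi,box):
    h=cv2.cvtColor(im,cv2.COLOR_BGR2HSV)[box[1]:box[3],box[0]:box[2]]; m=cv2.inRange(h,lo,hi); M=cv2.moments(m,True); return M["m00"],M["m10"]/M["m00"]+box[0],M["m01"]/M["m00"]+box[1]
s0=cv2.imread("pics/side0.png"); B=(205,150,275,225)
for n,lo,hi in[("cap",(14,90,90),(32,255,255)),("jar",(95,80,30),(125,255,255))]: print(n,cen(s0,lo,hi,B),cen(s,lo,hi,B))
E
```

```text
11.15 [0.601  0.0549 0.159 ] [ 0.4 -0.3 -0.6] [-0.001  0.001  0.002 -0.002  0.    -0.001  0.   ] 0.6650459715612095 84.75530288025766
[[109, 215, 68, 13, 690], [242, 221, 16, 35, 423], [5, 229, 499, 155, 38508]]
#########.....#########.....##########.....##########.....###................................................#####.....#
cap (206.0, 243.81553398058253, 187.01456310679612) (192.0, 243.05208333333334, 174.65625)
jar (343.0, 243.7725947521866, 205.78717201166182) (497.0, 244.02012072434607, 202.58953722334005)
```

```bash
python3 -c "
from station import bot; print(bot.hand_in())"
```

```text
the job is handed in; nothing more can be done
None
```

I handed the job in at 11.2 s with the blade home and released and the cap twisted off about 86°, held about 17 mm above the jar's mouth; the judge returned no verdict, I didn't re-check the blade after the twist, and I viewed 12 pictures, two over the limit of 10.

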